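# Hook a copper link on its post and swing it into the sprung catch

### The job

Slide the open fork of the copper link fully onto the brass post while the link still stands askew, then swing the link about the post by its black knob until its far end rides past the red sprung catch, which springs out again behind it, and press it firmly home against the aluminium stop with about 20 N for a moment. Go by feel, since the stop has been re-adjusted by up to two centimetres, and never press the link against post, catch or stop with more than 30 N. Let go of the link at the end and leave the things lying around alone.

Things in the scene. Friction and masses are not known exactly. Their poses are not given: they have to be found in the camera images.
- fixture: The post, stop and catch, fixed on a grey mounting panel 8 mm thick on the bench; origin at bench height under the brass post's axis. In its frame the panel spans x -170..+54, y -39..+246 mm. The link in line lies along its +y axis from the post; it waits askew on the -x side and swings to +x. The aluminium stop carriage and red catch stand near y = 200 mm.
- post (a point): Brass post: shank 12 mm across, washer head 24 mm across with its underside 13 mm above the panel, so the fork must come in from the side; top 30 mm above the bench. The point is on its axis, 12 mm above the bench; link_fork lies there when the fork is bottomed.
- line_end (a point): Fixed to the panel, 200 mm along its +y from the post, 12 mm above the bench: where the tip of a home link NOMINALLY lies. The real stop carriage (with the catch) is set up to 18 mm to either side along the panel's x and not reported; it does not give when pushed. Axes as the panel's.
- pocket (a point): Point on the panel, nominal middle of the stop face that meets the link's side: panel x = +14 mm, y = 195 mm (face y 180..209), 19 mm above the bench. The 28 mm high carriage lies behind it to x = +34 and beyond the tip, y 209..233, x -46..+34. A clear hood over the pocket (x -2..+34, y 182..216 mm) has its underside 21 mm above the bench. All shift with the carriage.
- link_fork (a point): Point in the fork of the copper link, mid-thickness, on the post's axis once bottomed. The link is a flat bar 28 mm wide, 8 mm thick, about 0.35 kg, flat on the panel; axes: y from fork to tip, z up. Slot 16 mm wide; its bottom is 6 mm from this point towards the tip, its mouth, flared to about 20 mm, 20 mm the other way.
- link_tip (a point): Middle of the link's square far end, mid-thickness, 200 mm along the link's y from link_fork. Axes as the link's.
- link_knob (a point): For grasping: centre of the upright round black knob on the link, 22 mm across, 40 mm tall (flange 28 mm across below, top 56 mm above the bench). 115 mm along the link's y from link_fork, 36 mm above the bench. Axes as the link's.
- catch (a joint): Travel of the red sprung catch in m: 0 = fully out, grows as it is pushed along the panel's +y, to 0.012. Spring 2 N at 0, 4 N at 6 mm. Nominal nose: y = 194 mm for x -22..-16 mm, a 27 degree ramp leading in from y = 203 mm, x = -41 mm. A bottomed link pushes it back 6 mm; it snaps out behind the link only when that is within 2 mm of the stop.
- alu_box: Bystander: light grey small enclosure, 39 x 65 x 30 mm, loose on the bench; origin at the centre of its underside.
- tape_yellow: Bystander: roll of yellow tape, 65 mm across, 19 mm high, lying flat; origin at the centre of its underside.
- probe_red: Bystander: red test probe, 121 mm long, 13 mm thick, lying on the bench; origin at the underside of its middle.
- link: The copper link itself (see link_fork); origin 4 mm under link_fork, at its underside.
Mind the look-alikes: they are no part of the job. Several things have the shape of the link; the one meant has the colours described above.

How it is judged (in metres and radians):
On the way, in this order (a step that is already met when the one before it is completed fails the run):
1. the fork is bottomed on the post while the link still stands askew by more than 12 degrees (horizontal distance between link_fork and post below 0.004 m and angle between the y axis of link_tip and the y axis of fixture, either way round above 0.21 rad), for 0.2 s.
2. the link is pressed firmly home, with more than 5 N (and under 30 N) reaching post and stop, the catch sprung out behind it (horizontal distance between link_fork and post below 0.005 m and x of link_tip in the frame of fixture above -0.0215 m and value of joint catch below 0.0015 m and contact force between link and fixture above 5 N), for 0.15 s.
At the end, for the whole second after the job is handed in: The fork sits on the post (its point within 5 mm of the post's axis), the link lies flat on the panel in the pocket between catch and stop (tip no more than 21.5 mm short of the nominal line), the catch is out again to within 1.5 mm of its rest, and the link is released and at rest (horizontal distance between link_fork and post below 0.005 m and x of link_tip in the frame of fixture above -0.0215 m and value of joint catch below 0.0015 m and height (world z) of each of link_tip, link_fork below 0.016 m and linear speed of link below 0.01 m/s and contact force between link and the fingers below 0.1 N); the robot touches nothing.
It fails at once if the link is pressed against the post, catch and stop with over 30 N (contact force between link and fixture above 30 N).
It fails at once if a bystander is moved by more than 20 mm (distance of any of alu_box, tape_yellow, probe_red from where it was at the start of the episode above 0.02 m).
It also fails if it takes over 70 s, if anything falls off the work surface, if the arm or the gripper's body presses on something with over 40 N, if the wrist force passes 120 N, or if a joint passes its speed limit or range.

### The arm

A 7-joint arm with a two-finger parallel gripper is mounted at the origin on a cart in front of the work surface, level with it; the furniture and walls round the work are solid. World frame = base frame: x ahead of the robot, y to its left, z up, the work surface at z = 0. Lengths are in mm, angles in rad, forces in N, time in s.
With the tool pointing down it reaches from about 400 to 875 mm from the base axis. Payload 4.4 kg.
Tool frame: the origin (TCP) lies on the centre line of the jaws, within the pads' length; the fingertips stand 25 mm ahead of it and the grasp point (between the pads) lies 6 mm ahead of it (ctrl.finger_overhang is the distance from the TCP to the fingertips, in mm); z points along the fingers, y is the line along which they close (so a half turn about z gives the same grasp; the last joint's range is limited). The gripper opens to 85 mm and grips with 20 to 120 N. Pads are 22 mm wide; open, the fingers measure 114 mm over their backs; the gripper's body (76 mm by 85 mm) begins 54 mm behind the grasp point. The pads swing forward as they close: fully open they stand 13 mm farther back than shut.
Start: joints at [1.232, 0.628, 0.038, 1.517, -0.027, 0.996, -0.02], TCP at [175.155, -625.97, 256.313] pointing down, gripper open.
Joint ranges: [-3.06, 3.06], [-0.37, 2.12], [-1.25, 1.32], [0.18, 2.47], [-1.1, 4.24], [0.23, 1.98], [-2.94, 2.94]. Speed limits (rad/s): [2.57, 2.57, 3.14, 3.14, 3.14, 3.14, 3.14].

### API

Orientations are given as [roll, pitch, yaw] about the fixed x, y, z axes, in that order (R = Rz(yaw) Ry(pitch) Rx(roll)).
In Python, from cell import ctrl gives the robot as it stands. The module is installed in compiled form; this text tells all that it offers.
- The arm moves only by the tool play_rows, never from a script. Its argument "targets" is a list of rows, each a list of 5 numbers: the closure, from 0 (fully open) to 1 (shut), then the shift along the tool's x, y, z in cm, then the turn about the tool's z in degrees. In form: [[gripper, dx, dy, dz, spin], ...]. A call has 1 to 10 rows; each row is the pose to reach, as a shift and turn from the pose commanded when the call began, along the tool's axes at that moment; what a row does not reach only later rows make up. A row lasts 1/10 s, in which the tool goes at most 50 mm and 8.59 degrees, less where a joint would pass 70% of its speed; a pose out of reach is approached as far as the arm can. A call with a gripper value outside its range is refused whole. The fingers move at their own pace and stop on an object; the grip force is fixed at half the most. Time passes only in rows, so rows that repeat a pose let the fingers close. It gives the time, the measured TCP pose, the force, the opening and the grip force at its end, in the units of the state.
- ctrl.read_state(): the state, without advancing time (a new reading comes with each control period).
- ctrl.get_image(name): name is "side" or "top"; returns (picture, depth): 400x640x3 uint8, red, green, blue; 400x640 float32, mm along the optical axis (not along the pixel's ray), 0 where there is no reading.
- ctrl.calibration(name): a dict with "vfov" (degrees; the focal length in pixels is half the picture's height over the tangent of half this angle, whatever the lens; pixels are square), "cx", "cy" (the principal point, pixels), "extrinsics" (4x4, takes a point from camera to world coordinates). Camera axes: x right, y down, z forward; pixel columns grow to the right and rows downward; lengths in mm; the calibration is good to about 2 mm. A picture is of the moment at which its call begins. calibration takes no time and is no camera call.
- ctrl.finish_job(): hands the job in; it is judged then, once.
Trained networks look in the newest picture that a camera, given by its name, has taken for a name from the list of things; names that differ only in an ending like _2 or _b are one class to them, and where a whole thing is asked for, a point or a joint stands for the part that bears it (a point fixed in the world has none). Each returns a list of dicts, best first, with "confidence" (0 to 1); they miss things now and then, are a little off and sometimes report something else, mostly with a low value. They report only what shows in the picture. A call takes as long as a camera call. They do not tell look-alikes from the thing itself.
- ctrl.search_frame(camera, name): "bbox" ([left, top, right, bottom] in pixels, round what is visible of it).
- ctrl.trace(camera, name): "pixels" (400x640 bool, what is visible of it) and "bbox" ([left, top, right, bottom] in pixels, round what is visible of it).
The state is a dict: "clock": time; "qpos": joint angles; "qd": joint speeds; "tau": joint torques, N m; "eef_pos": TCP position; "tool_rot": TCP orientation; "force": force on the tool from outside, world axes, zero at the start; "torque": the same for the moment, N m; "width": finger opening in mm; "gripper_force": force on a finger pad.
Only numpy, scipy, OpenCV 4.12 (cv2) and the standard library are available. Lean on these libraries where they do the work, as an engineer would, in place of code of your own. Each camera call takes 0.05 s, during which the arm holds its last target. There are 200 camera calls.

## Working session

There is one attempt and no reset: what is moved stays moved. The work goes in short steps, Python scripts to look and compute and a tool call to move; the robot and the scene stay as the last step left them, time stands still between calls to the robot, and variables do not carry over. Pictures are saved under pics/ and viewed, at most 10 in all, crops included, and the job is handed in when it is done.

Besides the shell and the picture viewer there is one more tool, called after "Request:" as name([rows], argument=value, ...), one row to a line, values as JSON. play_rows: Moves the arm, as the interface text tells. Its arguments: {"type":"object","properties":{"targets":{"type":"array"}},"required":["targets"]}

```bash
mkdir -p pics
cat > h.py <<'E'
import numpy as np, cv2
from cell import ctrl
def cam(n):
    c=ctrl.calibration(n); f=200/np.tan(np.radians(c["vfov"])/2); return c,f
def back(n,u,v,d):
    c,f=cam(n); u,v,d=map(np.asarray,(u,v,d))
    p=np.stack([(u-c["cx"])/f*d,(v-c["cy"])/f*d,d,np.ones_like(d)],-1).astype(float)
    return (p@np.array(c["extrinsics"]).T)[...,:3]
def onz(n,u,v,z):
    c,f=cam(n); E=np.array(c["extrinsics"]); r=E[:3,:3]@np.array([(u-c["cx"])/f,(v-c["cy"])/f,1.])
    return E[:3,3]+r*(z-E[2,3])/r[2]
E
python3 - <<'E'
from h import *
for n in("top","side"):
    im,d=ctrl.get_image(n); cv2.imwrite(f"pics/{n}0.png",im[:,:,::-1]); np.save(n+"d",d)
    c,f=cam(n); print(n,f,c["cx"],c["cy"],np.round(c["extrinsics"],3).tolist())
    for k in("link","fixture","link_knob","alu_box","tape_yellow","probe_red"):
        print(k,[(np.round(r["bbox"]).tolist(),round(r["confidence"],2)) for r in ctrl.search_frame(n,k)])
print(ctrl.read_state())
E
```

```text
top 388.2568583211864 317.8334253993197 196.11930396615094 [[0.011, -0.99, 0.141, 407.077], [-1.0, -0.007, 0.025, 153.023], [-0.024, -0.141, -0.99, 886.47], [0.0, 0.0, 0.0, 1.0]]
link [([177.0, 193.0, 268.0, 250.0], 0.88), ([377.0, 190.0, 461.0, 253.0], 0.62)]
fixture []
link_knob [([373.0, 191.0, 463.0, 256.0], 0.92), ([183.0, 195.0, 267.0, 251.0], 0.61), ([362.0, 170.0, 475.0, 218.0], 0.53)]
alu_box [([302.0, 211.0, 332.0, 238.0], 0.87), ([361.0, 170.0, 476.0, 215.0], 0.53)]
tape_yellow [([408.0, 142.0, 436.0, 170.0], 0.92), ([361.0, 169.0, 473.0, 216.0], 0.59)]
probe_red [([288.0, 257.0, 334.0, 265.0], 0.56)]
side 406.9850421103106 316.4767829405044 205.46909908226675 [[-0.988, -0.047, 0.149, 336.388], [-0.156, 0.326, -0.932, 1124.823], [-0.004, -0.944, -0.33, 414.944], [0.0, 0.0, 0.0, 1.0]]
link [([269.0, 249.0, 341.0, 298.0], 0.77), ([317.0, 190.0, 352.0, 212.0], 0.62)]
fixture [([283.0, 184.0, 321.0, 217.0], 0.61)]
link_knob [([310.0, 193.0, 356.0, 217.0], 0.8), ([269.0, 248.0, 343.0, 299.0], 0.66)]
alu_box [([319.0, 217.0, 333.0, 239.0], 0.52)]
tape_yellow [([276.0, 194.0, 293.0, 205.0], 0.59), ([286.0, 186.0, 317.0, 217.0], 0.28)]
probe_red [([353.0, 228.0, 361.0, 246.0], 0.62), ([321.0, 189.0, 354.0, 215.0], 0.35)]
{'clock': 0.7, 'qpos': array([ 1.23221987,  0.62838154,  0.03848576,  1.51741975, -0.02699938,
        0.9962975 , -0.01999367]), 'qd': array([-0.0010189 , -0.00095303, -0.00038966, -0.00016824, -0.00081549,
        0.00160904,  0.0010369 ]), 'tau': array([-1.06322237e-03, -5.63112473e+01,  1.22543458e+00, -1.93747813e+01,
        1.11373718e-02,  1.78286595e-03, -1.12994883e-05]), 'eef_pos': array([ 175.14799055, -625.96303067,  256.31879777]), 'tool_rot': array([ 3.14158183e+00, -4.49523522e-05,  2.72769191e-01]), 'force': array([0.38873419, 0.88861806, 0.13391705]), 'torque': array([-0.01375256,  0.00341281,  0.00378792]), 'gripper_force': 0.0, 'width': 85.75843786628387}
```

View pics/top0.png

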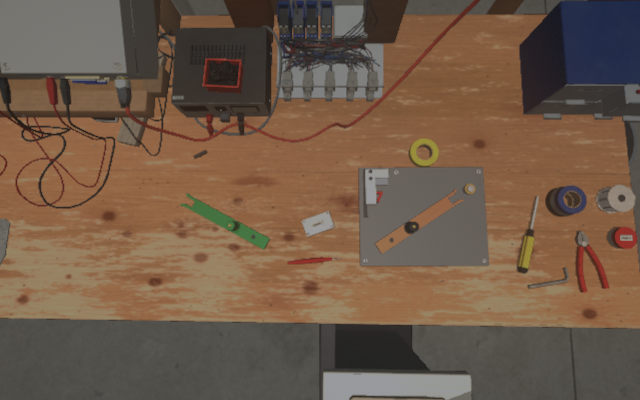

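View pics/side0.png

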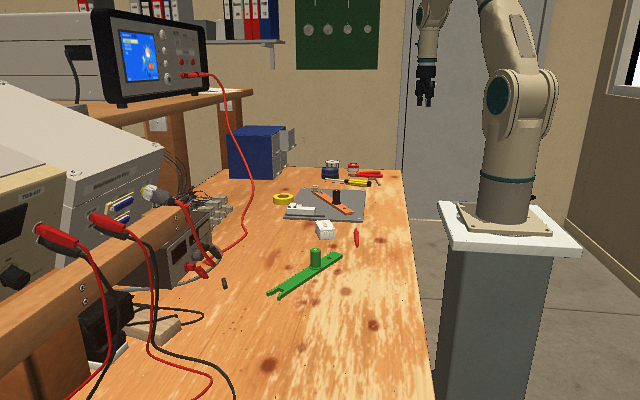

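Two things have the link's shape: the green one at top (226,221) and the copper one at top (420,222). The copper one with the black knob on the grey panel fits the description. I'll confirm it in an enlarged crop and measure it.

Run:
```python
from h import *
im=cv2.imread("pics/top0.png"); d=np.load("topd.npy")
cv2.imwrite("pics/crop0.png",cv2.resize(im[160:275,350:495],None,fx=5,fy=5,interpolation=cv2.INTER_CUBIC))
hsv=cv2.cvtColor(im,cv2.COLOR_BGR2HSV)
roi=np.zeros(d.shape,bool); roi[172:262,363:484]=1
P=back("top",*np.meshgrid(np.arange(640.),np.arange(400.)),d)
cop=roi&(hsv[...,1]>90)&(hsv[...,0]<20)
v,u=np.nonzero(cop); print("cop",len(u))
n,l,s,c=cv2.connectedComponentsWithStats(cop.astype(np.uint8))
for i in range(1,n):
    if s[i,4]>3: print(s[i].tolist(),c[i].round(1))
# panel corners
for (a,b) in((359,167),(487,167),(489,266),(359,266)): print("corner",onz("top",a,b,8).round(1))
big=l==(1+np.argmax(s[1:,4])); v,u=np.nonzero(big)
W=np.array([onz("top",a,b,16)[:2] for a,b in zip(u,v)]).astype(np.float32)
print(cv2.minAreaRect(W), cv2.boxPoints(cv2.minAreaRect(W)))
k=roi&(P[...,2]>40); v,u=np.nonzero(k); print("knob",len(u),P[k].mean(0),u.mean(),v.mean())
q=P[180:198,460:480]; m=(q[...,2]>22)&(q[...,2]<40); print("post",m.sum(),q[m].mean(0))
```

```text
cop 1105
[464, 184, 12, 10, 53] [469.  188.8]
[377, 191, 6, 11, 43] [379.1 195.2]
[409, 190, 54, 39, 587] [434.7 210.6]
[375, 224, 36, 30, 418] [392. 239.]
corner [600.3  81.4   8. ]
corner [ 601.9 -210.5    8. ]
corner [ 378.9 -203.8    8. ]
corner [375.6  82.3   8. ]
((500.5289001464844, -88.94110107421875), (30.000137329101562, 127.1912612915039), 33.824485778808594) [[ 452.6671    -44.459045]
 [ 523.4682   -150.12274 ]
 [ 548.3907   -133.42316 ]
 [ 477.5896    -27.75946 ]]
knob 138 [444.59993025  27.15362612 307.11788312] 420.19565217391306 222.7173913043478
post 82 [ 547.93878672 -161.58166537   26.22041747]
```

View pics/crop0.png

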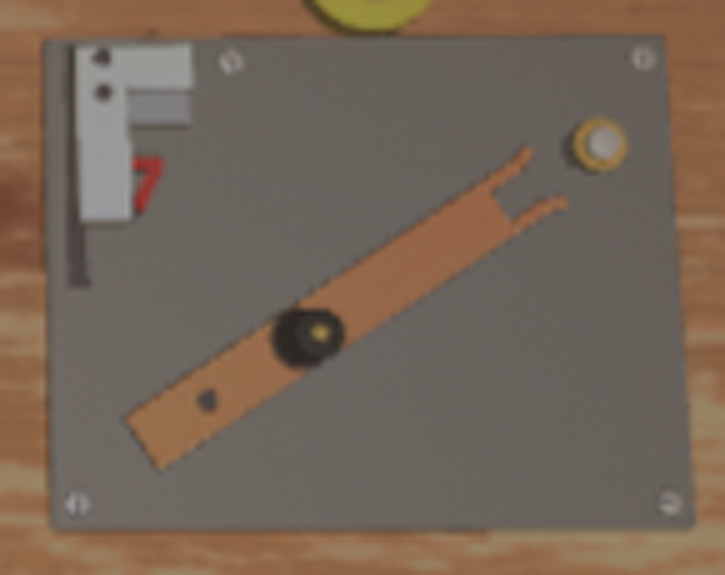

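Run:
```python
from h import *
p=lambda x,y,z: onz("top",(x+.5)/5+349.5,(y+.5)/5+159.5,z)
post=p(600,142,30)[:2]; washer=p(600,144,25)[:2]
tip=(p(125,418,16)+p(160,470,16))[:2]/2
pr=(p(528,152,16)+p(563,204,16))[:2]/2
slot=(p(487,193,16)+p(514,229,16))[:2]/2
kn=p(320,333,56)[:2]
d=(pr-tip); print("len",np.linalg.norm(d)); 
im=cv2.imread("pics/top0.png"); hsv=cv2.cvtColor(im,cv2.COLOR_BGR2HSV)
m=np.zeros(im.shape[:2],bool); m[190:255,372:463]=1; m&=(hsv[...,1]>90)&(hsv[...,0]<20); m[:205,:390]=0
v,u=np.nonzero(m); W=np.array([onz("top",a,b,16)[:2] for a,b in zip(u,v)]).astype(np.float32)
vx,vy,x0,y0=cv2.fitLine(W,cv2.DIST_L2,0,.01,.01).ravel(); print("fit",vx,vy,x0,y0)
a=np.array([vx,vy]); a*=np.sign(a@d); nrm=np.array([-a[1],a[0]])
for n,q in dict(post=post,washer=washer,tip=tip,pr=pr,slot=slot,kn=kn).items():
    print(n,q.round(1),"along",((q-[x0,y0])@a).round(1),"lat",((q-[x0,y0])@nrm).round(1))
print("angle",np.degrees(np.arctan2(a[1],a[0])))
c=[onz("top",350+x/5-.4,160+y/5-.4,8)[:2] for x,y in((44,38),(664,38),(692,528),(52,528))]
for q in c: print(q.round(1))
print("panel y dir",(c[0]-c[1]),(c[3]-c[2]))
print("carriage corner x-46",p(80,220,28),p(132,220,28),"x+34",p(80,45,28),p(193,45,28))
print(" stopface hood edge",p(130,124,24),p(190,124,24))
print("catch", p(145,212,20),p(140,158,20),p(162,160,20))
```

```text
len 217.9576926509614
fit 0.5533977 -0.83291715 473.2321 -46.441917
post [ 549.3 -160.9] along 137.5 lat -0.0
washer [ 549.2 -162.7] along 138.9 lat -1.1
tip [414.7  40.6] along -104.9 lat -0.5
pr [ 535.1 -141.1] along 113.1 lat -0.9
slot [ 520.  -120.5] along 87.5 lat -2.0
kn [461.9 -29.9] along -20.0 lat -0.3
angle -56.399574
[599.8  82.8]
[ 601.3 -200.1]
[ 380.6 -201.7]
[377.3  80.1]
panel y dir [ -1.52299561 282.8942833 ] [ -3.24424092 281.78076701]
carriage corner x-46 [512.9695474  68.7510102  28.       ] [513.14709055  45.72790389  28.        ] x+34 [592.29794754  68.22710022  28.        ] [592.57514917  17.59031303  28.        ]
 stopface hood edge [557.07502369  45.6736145   24.        ] [557.24925245  18.83356666  24.        ]
catch [517.79319029  38.88254691  20.        ] [542.27512389  40.84848071  20.        ] [541.43286524  30.99517631  20.        ]
```

The crop confirms it: copper link with black knob (knob top at top (414,227)), fork pointing at the brass post at (470,188), and the red catch at (380,196). The carriage looks shifted by about +10 mm. The link's line passes within about 1 mm of the post, with roughly 43 mm left to slide. Next I move to the knob.

Request:
play_rows([
  [0,2.6,-3,0,4.3],
  [0,5.2,-6,0,8.6],
  [0,7.9,-9,0,13],
  [0,10.5,-12,0,17],
  [0,13,-15,0,21.5],
  [0,15.7,-18,0,26],
  [0,18.3,-21,0,30],
  [0,21,-24,0,34.5],
  [0,23.6,-27,0,39],
  [0,26.2,-30,0,43],
])

```text
clock: 1.7
eef_pos: [347.3, -265.1, 256.6]
tool_rot: [-3.142, -0.001, -0.481]
force: [1.6, -0.2, -0.1]
width: 85.2
gripper_force: 0.0
```

Request:
play_rows([
  [0,-0.1,-4,0,4.5],
  [0,-0.2,-8,0,9],
  [0,-0.3,-12.5,1,14],
  [0,-0.4,-17,2,18],
  [0,-0.5,-21,5,22],
  [0,-0.6,-24,8,26],
  [0,-0.6,-26.3,11,29],
  [0,-0.6,-26.3,14,29],
  [0,-0.6,-26.3,14,29],
])

```text
clock: 2.6
eef_pos: [460.3, -29.1, 113.6]
tool_rot: [3.137, 0.004, -0.982]
force: [-1.7, 0.0, 0.5]
width: 85.0
gripper_force: 0.0
```

Run:
```python
from h import *
im,d=ctrl.get_image("top"); cv2.imwrite("pics/crop1.png",cv2.resize(im[160:275,350:495,::-1],None,fx=5,fy=5,interpolation=cv2.INTER_CUBIC))
im,d=ctrl.get_image("side"); cv2.imwrite("pics/side1.png",cv2.resize(im[140:240,260:400,::-1],None,fx=5,fy=5,interpolation=cv2.INTER_CUBIC))
s=ctrl.read_state(); print(s["eef_pos"],s["tool_rot"],s["qpos"])
```

```text
[462.03259472 -30.689466   116.58611151] [ 3.14074360e+00  2.46780303e-04 -9.84520539e-01] [-0.13368339  0.61770134  0.20275717  2.15319614 -0.30496489  0.39786915
 -2.24041385]
```

View pics/side1.png

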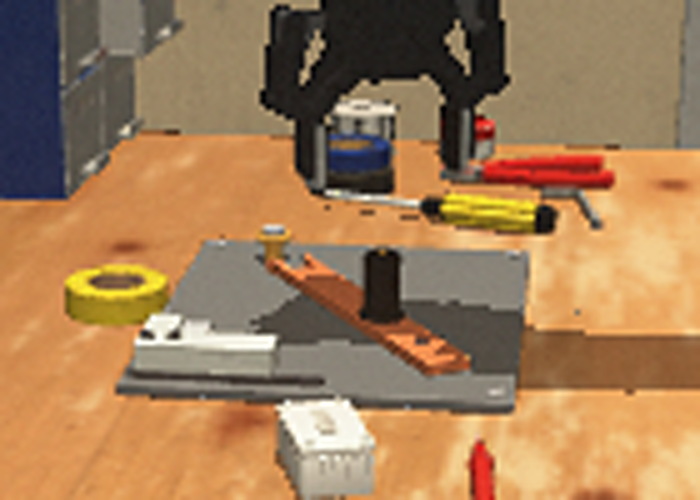

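The side crop shows the open fingers centred over the black knob at (382,285), so I descend and grip.

Request:
play_rows([
  [0,0,0,2.5,0],
  [0,0,0,5,0],
  [0,0,0,6.6,0],
  [0,0,0,6.6,0],
  [1,0,0,6.6,0],
  [1,0,0,6.6,0],
  [1,0,0,6.6,0],
  [1,0,0,6.6,0],
  [1,0,0,6.6,0],
  [1,0,0,6.6,0],
])

```text
clock: 3.7
eef_pos: [462.4, -30.3, 51.1]
tool_rot: [-3.141, -0.001, -0.984]
force: [-1.0, -0.9, 7.6]
width: 20.5
gripper_force: 58.3
```

Request:
play_rows([
  [1,0,0,-0.15,0],
  [1,0.4,0,-0.15,0],
  [1,0.8,0,-0.15,0],
  [1,1.2,0,-0.15,0],
  [1,1.6,0,-0.15,0],
  [1,2.0,0,-0.15,0],
  [1,2.0,0,-0.15,0],
  [1,2.0,0,-0.15,0],
])

```text
clock: 4.5
eef_pos: [473.2, -46.9, 51.8]
tool_rot: [3.141, 0.0, -0.984]
force: [-0.6, 0.5, -3.9]
width: 20.6
gripper_force: 58.7
```

Run:
```python
from h import *
im,d=ctrl.get_image("top"); cv2.imwrite("pics/crop2.png",cv2.resize(im[160:275,350:495,::-1],None,fx=5,fy=5,interpolation=cv2.INTER_CUBIC))
s=ctrl.read_state(); print(s["eef_pos"],s["tool_rot"],s["force"],s["torque"])
```

```text
[473.10819386 -46.68136762  51.75074122] [ 3.14139679e+00  4.24537046e-04 -9.83842629e-01] [-0.20183517  0.27905137 -3.31296442] [0.05812272 0.07244417 0.03465779]
```

View pics/crop2.png

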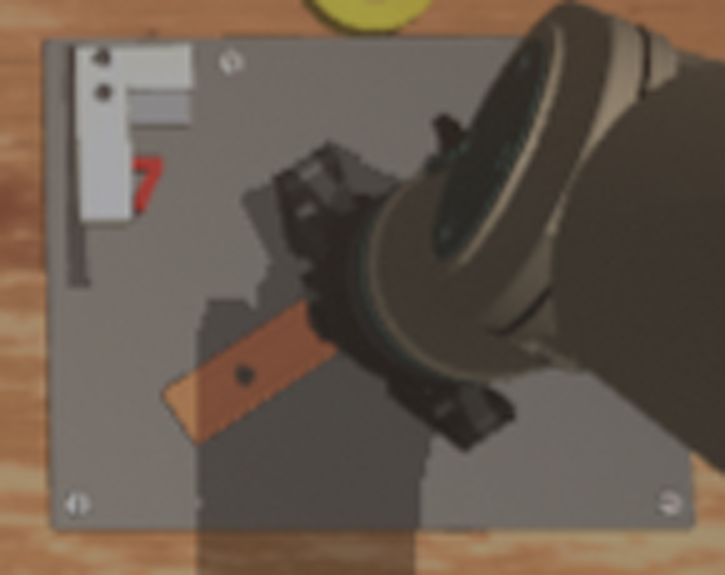

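The link follows: its tip is now at crop (180,419), about 20 mm along its axis. About 23 mm remain, so I continue gently.

Request:
play_rows([
  [1,0.2,0,0.05,0],
  [1,0.4,0,0.05,0],
  [1,0.6,0,0.05,0],
  [1,0.8,0,0.05,0],
  [1,1.0,0,0.05,0],
  [1,1.2,0,0.05,0],
  [1,1.4,0,0.05,0],
  [1,1.5,0,0.05,0],
  [1,1.5,0,0.05,0],
])

```text
clock: 5.45
eef_pos: [481.8, -59.5, 51.3]
tool_rot: [-3.141, -0.0, -0.984]
force: [1.4, -0.0, -3.2]
width: 20.7
gripper_force: 58.7
```

Request:
play_rows([
  [1,0.1,0,0,0],
  [1,0.2,0,0,0],
  [1,0.3,0,0,0],
  [1,0.4,0,0,0],
  [1,0.5,0,0,0],
  [1,0.5,0,0,0],
])

```text
clock: 6.05
eef_pos: [484.5, -63.7, 51.3]
tool_rot: [-3.141, -0.0, -0.984]
force: [0.2, 0.5, -3.6]
width: 20.8
gripper_force: 58.7
```

Request:
play_rows([
  [1,0.05,0,0,0],
  [1,0.1,0,0,0],
  [1,0.15,0,0,0],
  [1,0.2,0,0,0],
  [1,0.2,0,0,0],
])

```text
clock: 6.55
eef_pos: [485.6, -65.3, 51.3]
tool_rot: [-3.141, -0.0, -0.984]
force: [0.5, 0.9, -2.7]
width: 20.2
gripper_force: 58.7
```

Request:
play_rows([
  [1,0.05,0,0,0],
  [1,0.1,0,0,0],
  [1,0.1,0,0,0],
])

```text
clock: 6.85
eef_pos: [486.2, -66.1, 51.3]
tool_rot: [-3.141, -0.0, -0.984]
force: [-0.1, -0.9, -3.9]
width: 20.6
gripper_force: 58.7
```

Request:
play_rows([
  [1,0.05,0,0,0],
  [1,0.1,0,0,0],
  [1,0.1,0,0,0],
])

```text
clock: 7.15
eef_pos: [486.7, -66.9, 51.3]
tool_rot: [-3.142, -0.0, -0.984]
force: [-0.2, -0.4, -3.5]
width: 20.5
gripper_force: 58.7
```

Request:
play_rows([
  [1,0.05,0,0,0],
  [1,0.1,0,0,0],
  [1,0.1,0,0,0],
])

```text
clock: 7.45
eef_pos: [486.9, -67.3, 51.3]
tool_rot: [3.141, 0.001, -0.984]
force: [-0.1, 1.3, -3.1]
width: 20.2
gripper_force: 58.7
```

Request:
play_rows([
  [1,0.05,0,0,0],
  [1,0.1,0,0,0],
  [1,0.1,0,0,0],
])

```text
clock: 7.75
eef_pos: [486.9, -67.5, 51.2]
tool_rot: [3.141, 0.002, -0.983]
force: [-2.0, 4.6, -1.1]
width: 20.0
gripper_force: 58.8
```

Run:
```python
from h import *
im,d=ctrl.get_image("side"); cv2.imwrite("pics/side3.png",cv2.resize(im[175:225,280:360,::-1],None,fx=9,fy=9,interpolation=cv2.INTER_CUBIC))
s=ctrl.read_state(); print(s["eef_pos"],s["force"],s["torque"])
```

```text
[486.835662   -67.46044962  51.20909822] [-3.05725659  5.09871219 -0.37409896] [0.92882266 0.50345173 0.09448326]
```

View pics/side3.png

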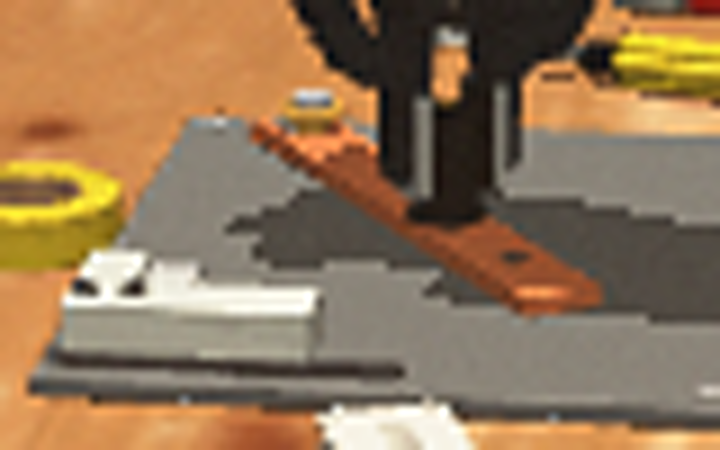

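Bottomed: about 6 N of axial resistance at the expected place, and the fork sits under the brass head at crop (313,108). Next I loosen to a loose cage so the swing puts no radial load on the post.

Request:
play_rows([
  [0.71,0,0,0,0],
  [0.71,0,0,0,0],
  [0.71,0,0,0,0],
])

```text
clock: 8.1
eef_pos: [488.7, -69.4, 51.7]
tool_rot: [-3.14, -0.002, -0.985]
force: [0.3, 0.1, 0.2]
width: 24.9
gripper_force: 0.0
```

Request:
play_rows([
  [0.71,0,-0.25,0,1.2],
  [0.71,0.01,-0.5,0,2.5],
  [0.71,0.04,-1.0,0,5],
  [0.71,0.1,-1.5,0,7.5],
  [0.71,0.17,-2.0,0,10],
  [0.71,0.27,-2.5,0,12.5],
  [0.71,0.39,-3.0,0,15],
  [0.71,0.44,-3.2,0,16],
  [0.71,0.44,-3.2,0,16],
])

```text
clock: 9.0
eef_pos: [514.2, -55.2, 51.2]
tool_rot: [3.137, 0.001, -1.265]
force: [-5.8, -1.9, 5.6]
width: 24.6
gripper_force: 3.1
```

Run:
```python
from h import *
im,d=ctrl.get_image("top"); cv2.imwrite("pics/crop4.png",cv2.resize(im[160:275,350:495,::-1],None,fx=5,fy=5,interpolation=cv2.INTER_CUBIC))
s=ctrl.read_state(); print(s["eef_pos"],s["tool_rot"],s["force"],s["qpos"])
```

```text
[514.21606809 -55.22530861  51.21662648] [ 3.13690405e+00  1.08634699e-03 -1.26514240e+00] [-5.70129931 -2.6081303   4.85967673] [-0.09950461  0.78976768  0.23155527  2.03260034 -0.46094783  0.37351964
 -2.33705402]
```

View pics/crop4.png

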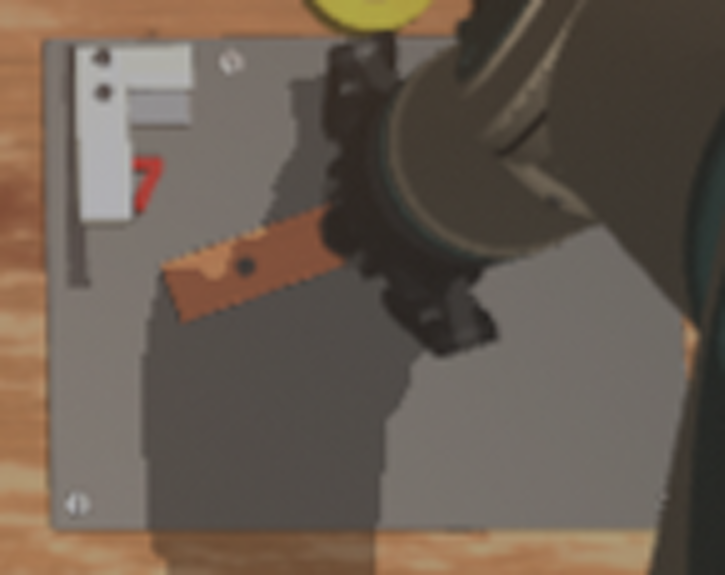

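The link swings with the knob: its tip is at crop (170,294), nearing the catch ramp at (148,210). Continue slowly.

Request:
play_rows([
  [0.71,0,-0.2,-0.1,1],
  [0.71,0.01,-0.4,-0.1,2],
  [0.71,0.02,-0.6,-0.1,3],
  [0.71,0.03,-0.8,-0.1,4],
  [0.71,0.04,-1.0,-0.1,5],
  [0.71,0.06,-1.2,-0.1,6],
  [0.71,0.09,-1.4,-0.1,7],
  [0.71,0.11,-1.6,-0.1,8],
])

```text
clock: 9.85
eef_pos: [531.2, -50.9, 52.2]
tool_rot: [3.139, 0.001, -1.404]
force: [-7.9, -2.7, 4.1]
width: 25.1
gripper_force: 4.1
```

Request:
play_rows([
  [0.71,0,-0.2,0,1],
  [0.71,0.01,-0.4,0,2],
  [0.71,0.02,-0.6,0,3],
  [0.71,0.03,-0.8,0,4],
  [0.71,0.04,-1.0,0,5],
])

```text
clock: 10.35
eef_pos: [532.3, -51.8, 51.9]
tool_rot: [3.123, 0.002, -1.494]
force: [-23.7, -8.2, 21.2]
width: 24.7
gripper_force: 12.8
```

Request:
play_rows([
  [0.71,0,-0.2,0,1],
  [0.71,0.01,-0.4,0,2],
  [0.71,0.02,-0.6,0,3],
])

```text
clock: 10.65
eef_pos: [532.8, -52.3, 51.9]
tool_rot: [3.113, 0.002, -1.547]
force: [-35.1, -9.5, 32.8]
width: 24.6
gripper_force: 18.3
```

Request:
play_rows([
  [0.71,0,0.5,0,-2],
  [0.71,0,1.0,0,-5],
  [0.71,0.03,1.5,0,-7],
  [0.71,0.03,1.5,0,-7],
])

```text
clock: 11.05
eef_pos: [531.4, -50.8, 52.3]
tool_rot: [3.139, -0.0, -1.422]
force: [-6.1, -3.7, 3.5]
width: 24.8
gripper_force: 4.0
```

Run:
```python
from h import *
im,d=ctrl.get_image("top"); a=cv2.resize(im[160:245,355:450,::-1],None,fx=4,fy=4,interpolation=cv2.INTER_CUBIC)
im,d=ctrl.get_image("side"); b=cv2.resize(im[165:225,275:370,::-1],None,fx=4,fy=4,interpolation=cv2.INTER_CUBIC)
b=cv2.copyMakeBorder(b,0,a.shape[0]-b.shape[0],0,0,cv2.BORDER_CONSTANT)
cv2.imwrite("pics/c5.png",np.hstack([a,b]))
s=ctrl.read_state(); print(s["eef_pos"],s["tool_rot"],s["force"],s["qpos"])
```

```text
[531.41275488 -50.88245238  52.27245559] [ 3.13810073e+00 -1.00093937e-05 -1.42239022e+00] [-7.45471806 -4.46083118  3.40540646] [-0.14177269  0.80628296  0.2848739   1.9892282  -0.5184557   0.42012318
 -2.45403602]
```

View pics/c5.png

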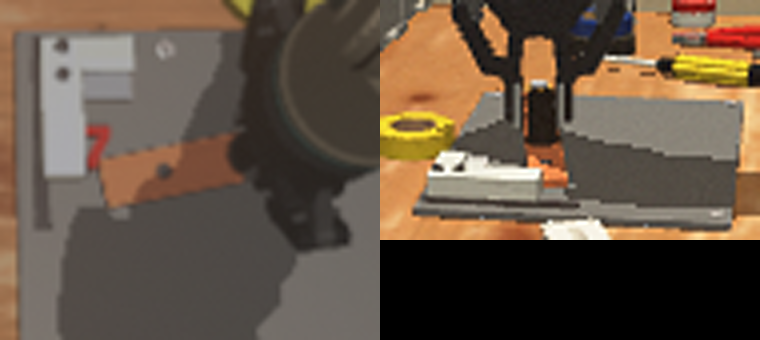

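The jam came from pushing the loosely caged knob high up: that tilts the link onto its edge, which explains the upward force (tip corner at left crop (101,158), just at the catch ramp). I overshot there. The wrist read 35 N for a moment, so I'll use smaller checks from now on. Next I grip firmly to hold the link flat, with the load relieved first.

Request:
play_rows([
  [0.71,0,0.2,0,0],
  [0.71,0,0.35,0,0],
  [1,0,0.35,0,0],
  [1,0,0.35,0,0],
  [1,0,0.35,0,0],
  [1,0,0.35,0,0],
])

```text
clock: 11.75
eef_pos: [529.5, -50.8, 52.4]
tool_rot: [3.141, -0.0, -1.421]
force: [-3.3, -2.8, 2.7]
width: 20.1
gripper_force: 58.4
```

Request:
play_rows([
  [1,0,-0.1,0,0.5],
  [1,0,-0.2,0,1],
  [1,0,-0.3,0,1.5],
  [1,0,-0.4,0,2],
])

```text
clock: 12.15
eef_pos: [530.3, -50.6, 52.5]
tool_rot: [3.135, 0.001, -1.454]
force: [-11.4, -5.7, 12.1]
width: 20.2
gripper_force: 59.7
```

Still blocked, so the fork has probably slid out a little during the caged swing and the tip is meeting the catch in front of its ramp. I back off and feel for the bottom of the slot again.

Request:
play_rows([
  [1,0,0.3,0,0],
  [1,0,0.6,0,0],
  [1,0,0.8,0,-1],
  [1,0.05,0.8,0,-1],
  [1,0.1,0.8,0,-1],
  [1,0.15,0.8,0,-1],
  [1,0.2,0.8,0,-1],
  [1,0.2,0.8,0,-1],
])

```text
clock: 12.95
eef_pos: [526.8, -51.6, 52.4]
tool_rot: [-3.14, 0.001, -1.436]
force: [2.3, 2.8, -2.4]
width: 20.0
gripper_force: 58.7
```

Run:
```python
from h import *
for x,y in((100,158),(113,207)): print(onz("top",355+x/4-.4,160+y/4-.4,16).round(1))
im,d=ctrl.get_image("top"); cv2.imwrite("pics/c6.png",cv2.resize(im[165:230,358:428,::-1],None,fx=8,fy=8,interpolation=cv2.INTER_CUBIC))
s=ctrl.read_state(); print(s["eef_pos"],s["tool_rot"],s["force"])
```

```text
[524.9  36.   16. ]
[497.2  29.1  16. ]
[526.75882986 -51.73738365  52.4190013 ] [-3.14049885e+00  7.11463565e-04 -1.43651024e+00] [ 1.99813138  2.60504985 -2.41447565]
```

View pics/c6.png

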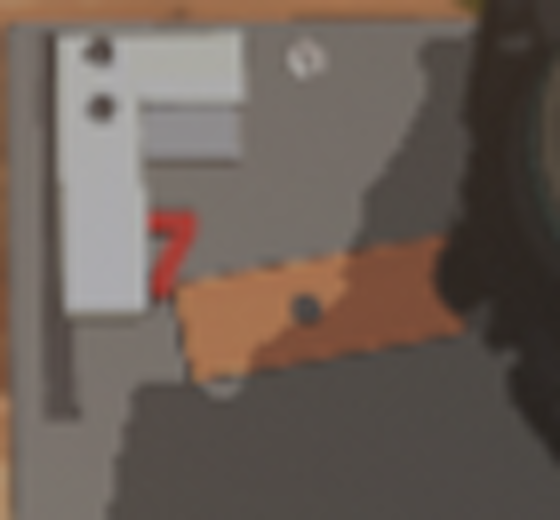

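The link corner at crop (177,288) sits at the start of the red ramp at (178,298). Feel in −y now shows post contact, so the fork is bottomed again. I retry with a slight inward preload.

Request:
play_rows([
  [1,0.07,0,0,0],
  [1,0.07,-0.1,0,0.5],
  [1,0.07,-0.2,0,1],
  [1,0.07,-0.3,0,1.5],
  [1,0.07,-0.4,0,2],
])

```text
clock: 13.5
eef_pos: [528.9, -52.4, 52.4]
tool_rot: [3.139, 0.001, -1.472]
force: [-2.7, 3.9, 6.5]
width: 20.3
gripper_force: 59.6
```

Request:
play_rows([
  [1,0,-0.1,0,0.5],
  [1,0,-0.2,0,1],
  [1,0,-0.3,0,1.5],
])

```text
clock: 13.8
eef_pos: [530.1, -53.1, 52.2]
tool_rot: [3.136, 0.001, -1.501]
force: [-6.7, 1.5, 8.9]
width: 20.4
gripper_force: 60.2
```

Request:
play_rows([
  [1,0,0.3,0,0],
  [1,0,0.5,0,0],
  [1,0.1,0.5,0,0],
  [1,0.2,0.5,0,0],
  [1,0.2,0.5,0,0],
])

```text
clock: 14.3
eef_pos: [528.4, -53.7, 52.2]
tool_rot: [3.141, 0.002, -1.498]
force: [1.1, 5.4, -0.6]
width: 20.2
gripper_force: 59.0
```

Request:
play_rows([
  [1,0.1,0,0,0],
  [1,0.2,0,0,0],
  [1,0.2,0,0,0],
])

```text
clock: 14.6
eef_pos: [528.3, -53.8, 52.2]
tool_rot: [3.141, 0.004, -1.497]
force: [-0.7, 8.4, 0.3]
width: 20.5
gripper_force: 59.3
```

Run:
```python
from h import *
im,d=ctrl.get_image("top"); im=im[:,:,::-1].copy(); cv2.imwrite("pics/t7.png",im)
hsv=cv2.cvtColor(im,cv2.COLOR_BGR2HSV)
m=np.zeros(d.shape,bool); m[185:222,376:412]=1
m&=(hsv[...,1]>80)&(hsv[...,0]>3)&(hsv[...,0]<20)
n,l,s,c=cv2.connectedComponentsWithStats(m.astype(np.uint8)); big=l==(1+np.argmax(s[1:,4]))
v,u=np.nonzero(big); W=np.array([onz("top",a,b,16)[:2] for a,b in zip(u,v)])
print(len(u),s[1:].tolist())
r=cv2.minAreaRect(W.astype(np.float32)); print(r); b=cv2.boxPoints(r); print(b)
a=ctrl.read_state(); print(a["eef_pos"],a["force"])
# same treatment at the start: tip -> knob distance check
im0=cv2.imread("pics/top0.png"); h0=cv2.cvtColor(im0,cv2.COLOR_BGR2HSV)
m0=np.zeros(d.shape,bool); m0[220:256,372:408]=1; m0&=(h0[...,1]>80)&(h0[...,0]>3)&(h0[...,0]<20)
v,u=np.nonzero(m0); W=np.array([onz("top",a,b,16)[:2] for a,b in zip(u,v)]); print(cv2.boxPoints(cv2.minAreaRect(W.astype(np.float32))))
```

```text
392 [[378, 194, 1, 2, 2], [382, 194, 1, 1, 1], [380, 194, 32, 18, 392], [377, 202, 2, 1, 2]]
((517.5737915039062, -1.8524513244628906), (28.98868179321289, 71.74932098388672), 11.008872985839844)
[[496.49554   30.594175]
 [510.19684  -39.834785]
 [538.65204  -34.29908 ]
 [524.95074   36.129883]]
[528.25491038 -53.85240488  52.16305719] [0.57660008 8.05345429 1.41343858]
[[403.21188   33.350586]
 [448.09653  -33.9028  ]
 [471.78848  -18.090881]
 [426.90384   49.162506]]
```

Request:
play_rows([
  [1,-0.06,0,0,0],
  [1,-0.07,-0.1,0,0.5],
  [1,-0.08,-0.2,0,1],
  [1,-0.09,-0.3,0,1.5],
  [1,-0.1,-0.4,0,2],
  [1,-0.1,-0.4,0,2],
])

```text
clock: 15.25
eef_pos: [529.8, -53.5, 52.2]
tool_rot: [3.136, 0.004, -1.531]
force: [-5.1, 6.5, 5.1]
width: 20.3
gripper_force: 59.8
```

Request:
play_rows([
  [1,-0.01,-0.1,0,0.5],
  [1,-0.02,-0.2,0,1],
  [1,-0.03,-0.3,0,1],
  [1,-0.03,-0.3,0,1],
])

```text
clock: 15.65
eef_pos: [530.7, -53.9, 52.1]
tool_rot: [3.133, 0.004, -1.553]
force: [-9.2, 5.1, 9.1]
width: 20.3
gripper_force: 60.4
```

Request:
play_rows([
  [1,0,0,-0.1,0],
  [1,0,-0.1,-0.15,0],
  [1,-0.01,-0.2,-0.15,0.5],
  [1,-0.02,-0.3,-0.15,1],
  [1,-0.02,-0.3,-0.15,1],
])

```text
clock: 16.15
eef_pos: [531.9, -53.7, 52.2]
tool_rot: [3.129, 0.003, -1.57]
force: [-8.4, 3.8, 0.4]
width: 20.2
gripper_force: 59.4
```

Request:
play_rows([
  [1,0,-0.1,-0.05,0.5],
  [1,-0.01,-0.2,-0.05,1],
  [1,-0.02,-0.3,-0.05,1.5],
  [1,-0.03,-0.4,-0.05,2],
  [1,-0.03,-0.4,-0.05,2],
])

```text
clock: 16.65
eef_pos: [535.0, -53.3, 52.5]
tool_rot: [3.127, 0.003, -1.604]
force: [-10.3, 3.2, -0.6]
width: 20.3
gripper_force: 59.4
```

Request:
play_rows([
  [1,0,-0.1,0,0.5],
  [1,-0.01,-0.2,0,1],
  [1,-0.02,-0.3,0,1.5],
  [1,-0.03,-0.4,0,2],
  [1,-0.03,-0.4,0,2],
])

```text
clock: 17.15
eef_pos: [541.1, -52.8, 52.9]
tool_rot: [3.131, 0.003, -1.64]
force: [-7.1, 4.7, -1.5]
width: 20.4
gripper_force: 59.6
```

Request:
play_rows([
  [1,-0.01,-0.1,0,0.5],
  [1,-0.02,-0.2,0,1],
  [1,-0.04,-0.3,0,1.5],
  [1,-0.05,-0.4,0,2],
  [1,-0.06,-0.5,0,2.5],
  [1,-0.06,-0.5,0,2.5],
])

```text
clock: 17.75
eef_pos: [545.7, -52.5, 52.7]
tool_rot: [3.13, 0.003, -1.684]
force: [-6.9, 4.5, -1.5]
width: 20.4
gripper_force: 59.6
```

Request:
play_rows([
  [1,-0.01,-0.1,0,0.5],
  [1,-0.03,-0.2,0,1],
  [1,-0.04,-0.3,0,1.5],
  [1,-0.06,-0.4,0,2],
  [1,-0.06,-0.4,0,2],
])

```text
clock: 18.25
eef_pos: [549.8, -52.4, 52.7]
tool_rot: [3.129, 0.002, -1.719]
force: [-8.2, 4.4, -0.8]
width: 20.1
gripper_force: 59.6
```

Run:
```python
from h import *
im,d=ctrl.get_image("top"); cv2.imwrite("pics/c8.png",cv2.resize(im[165:230,358:428,::-1],None,fx=8,fy=8,interpolation=cv2.INTER_CUBIC))
s=ctrl.read_state(); print(s["eef_pos"],s["tool_rot"],s["force"],s["torque"],s["qpos"])
```

```text
[549.76558344 -52.34812592  52.66391915] [ 3.12952885e+00  2.39703084e-03 -1.71867570e+00] [-6.93849692  4.19825842 -1.54018493] [ 0.88023025  1.76517155 -0.2896056 ] [-0.19193769  0.83728476  0.3767652   1.93249005 -0.61407847  0.50052288
 -2.66513666]
```

View pics/c8.png

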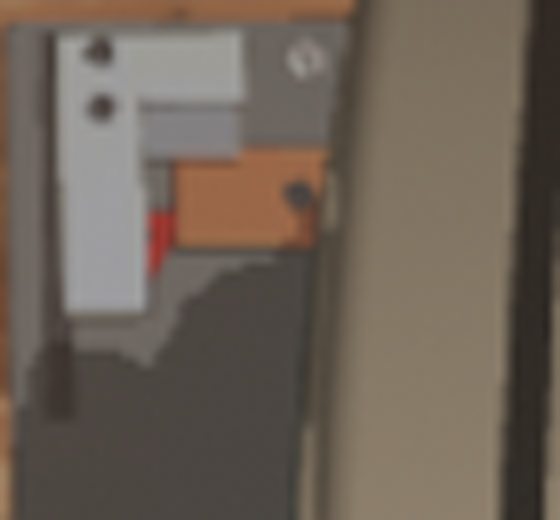

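The link is entering the pocket under the hood (rows 150–248) with the catch pushed back at (160,240). About 5–6 mm more remain at the knob.

Request:
play_rows([
  [1,-0.01,-0.1,0,0.5],
  [1,-0.03,-0.2,0,1],
  [1,-0.04,-0.3,0,1.5],
  [1,-0.06,-0.4,0,2],
  [1,-0.06,-0.4,0,2],
])

```text
clock: 18.8
eef_pos: [554.0, -52.4, 52.7]
tool_rot: [3.13, 0.002, -1.754]
force: [-6.9, 3.9, -2.7]
width: 20.3
gripper_force: 59.6
```

Request:
play_rows([
  [1,-0.01,-0.05,0,0.2],
  [1,-0.02,-0.1,0,0.4],
  [1,-0.03,-0.15,0,0.6],
  [1,-0.03,-0.15,0,0.6],
])

```text
clock: 19.2
eef_pos: [556.6, -52.5, 52.8]
tool_rot: [3.132, 0.002, -1.764]
force: [-4.5, 5.6, -1.8]
width: 20.6
gripper_force: 59.4
```

Request:
play_rows([
  [1,-0.01,-0.05,0,0],
  [1,-0.02,-0.1,0,0],
  [1,-0.03,-0.15,0,0],
  [1,-0.03,-0.15,0,0],
])

```text
clock: 19.6
eef_pos: [556.8, -52.5, 52.8]
tool_rot: [3.129, 0.002, -1.764]
force: [-7.6, 4.0, 0.3]
width: 20.3
gripper_force: 59.5
```

Run:
```python
from h import *
im,d=ctrl.get_image("top"); cv2.imwrite("pics/c9.png",cv2.resize(im[165:230,358:428,::-1],None,fx=8,fy=8,interpolation=cv2.INTER_CUBIC))
h=cv2.cvtColor(im,cv2.COLOR_RGB2HSV); r=((h[...,0]>170)|(h[...,0]<4))&(h[...,1]>150); r[:185]=0;r[205:]=0;r[:,:374]=0;r[:,386:]=0
v,u=np.nonzero(r); print("red cols/rows",len(u),u.min(),u.max(),v.min(),v.max())
c=(h[...,0]>=5)&(h[...,0]<20)&(h[...,1]>90); print("copper rows col 388:",np.nonzero(c[180:215,388])[0][[0,-1]]+180)
```

```text
red cols/rows 24 377 381 192 201Traceback (most recent call last):
  File "<stdin>", line 5, in <module>
IndexError: index 0 is out of bounds for axis 0 with size 0
```

Motion has stopped with force building: the link is at the stop. I press up in small steps.

Request:
play_rows([
  [1,-0.02,-0.1,-0.02,0],
  [1,-0.03,-0.2,-0.05,0],
  [1,-0.05,-0.3,-0.08,0],
  [1,-0.05,-0.3,-0.08,0],
])

```text
clock: 20.05
eef_pos: [557.5, -52.5, 52.9]
tool_rot: [3.125, 0.002, -1.764]
force: [-11.2, 4.8, -0.9]
width: 20.1
gripper_force: 59.8
```

Request:
play_rows([
  [1,-0.02,-0.1,-0.02,0],
  [1,-0.03,-0.2,-0.04,0],
  [1,-0.05,-0.3,-0.06,0],
  [1,-0.05,-0.3,-0.06,0],
])

```text
clock: 20.45
eef_pos: [557.8, -52.5, 53.0]
tool_rot: [3.119, 0.001, -1.764]
force: [-15.9, 3.6, 0.9]
width: 20.5
gripper_force: 60.0
```

Request:
play_rows([
  [1,-0.02,-0.1,-0.02,0],
  [1,-0.03,-0.2,-0.04,0],
  [1,-0.04,-0.25,-0.06,0],
  [1,-0.04,-0.25,-0.06,0],
  [1,-0.04,-0.25,-0.06,0],
  [1,-0.04,-0.25,-0.06,0],
])

```text
clock: 21.05
eef_pos: [558.2, -52.6, 53.0]
tool_rot: [3.115, 0.001, -1.764]
force: [-19.3, 3.8, 1.4]
width: 20.1
gripper_force: 60.0
```

Run:
```python
from h import *
im,d=ctrl.get_image("top"); np.save("t9",im)
h=cv2.cvtColor(im,cv2.COLOR_RGB2HSV)
im0=cv2.cvtColor(cv2.imread("pics/top0.png"),cv2.COLOR_BGR2HSV)
for H in(im0,h):
    r=((H[...,0]>170)|(H[...,0]<5))&(H[...,1]>120)
    print("\n".join("".join("#" if r[v,u] else ("c" if 5<=H[v,u,0]<20 and H[v,u,1]>80 else ".") for u in range(372,404)) for v in range(178,208))); print()
s=ctrl.read_state(); print(s["eef_pos"],s["force"])
```

```text
................................
................................
................................
................................
................................
................................
................................
................................
................................
................................
................................
................................
................................
................................
.....#####......................
.....#####......................
......c###......................
.......###......................
......###.......................
......###.......................
.....###........................
.....###........................
.....##.........................
.....##.........................
................................
................................
................................
................................
................................
................................

................................
................................
................................
..........
[... 263 characters left out ...]
.......................
................................
................................
................................
................................
................................
................................
................................
................................
................................
................................
................................
................................
................................
................................
................................
................................
................................
................................

[558.13202162 -52.55744298  53.05094682] [-19.6494254    4.13565611   0.67775798]
```

Run:
```python
import numpy as np,cv2
from h import *
a=np.load("t9.npy"); print(a[178:206:3,374:404:4].tolist())
d=ctrl.get_image("top")[1]; print(d[178:206:4,374:404:4].round().tolist())
b=cv2.imread("pics/c9.png")[4::8,4::8]
for v in range(178,206,2): print(v,[b[v-165,u-358,::-1].tolist() for u in(378,380,382,386)])
```

```text
[[[156, 155, 152], [95, 88, 80], [127, 114, 96], [127, 114, 96], [128, 115, 97], [127, 114, 96], [71, 62, 53], [59, 52, 46]], [[156, 155, 152], [95, 86, 76], [129, 115, 97], [128, 115, 97], [128, 114, 97], [127, 114, 97], [56, 48, 42], [74, 66, 57]], [[155, 154, 153], [99, 87, 74], [129, 116, 98], [129, 116, 98], [129, 116, 98], [129, 116, 99], [51, 44, 38], [91, 82, 69]], [[155, 155, 153], [105, 94, 79], [130, 117, 98], [130, 118, 99], [129, 116, 98], [130, 117, 99], [50, 43, 37], [112, 101, 85]], [[156, 155, 155], [110, 99, 83], [130, 117, 98], [130, 116, 99], [131, 118, 100], [131, 118, 99], [51, 44, 38], [114, 102, 87]], [[155, 155, 154], [115, 102, 86], [132, 118, 100], [132, 118, 100], [131, 118, 99], [132, 119, 100], [52, 45, 39], [120, 108, 92]], [[156, 156, 155], [119, 107, 90], [132, 119, 100], [132, 119, 100], [132, 119, 101], [133, 119, 101], [51, 45, 38], [125, 112, 95]], [[150, 149, 149], [122, 110, 92], [133, 120, 101], [133, 120, 101], [133, 120, 101], [133, 120, 101], [51, 45, 39], [133, 120, 102]], [[137, 136, 135], [126, 113, 95], [134, 120, 101], [133, 120, 101], 
[... 832 characters left out ...]
, [127, 108, 102], [130, 111, 102], [99, 88, 75]]
186 [[109, 101, 95], [141, 94, 66], [154, 103, 72], [104, 93, 79]]
188 [[108, 101, 94], [144, 95, 67], [151, 102, 72], [108, 97, 82]]
190 [[104, 93, 87], [121, 89, 63], [126, 89, 64], [111, 99, 84]]
192 [[151, 56, 49], [153, 57, 50], [130, 82, 76], [114, 102, 86]]
194 [[96, 70, 64], [146, 56, 49], [119, 81, 75], [115, 103, 87]]
196 [[138, 74, 68], [146, 62, 55], [105, 94, 88], [119, 107, 90]]
198 [[148, 57, 50], [125, 88, 82], [94, 86, 77], [122, 110, 93]]
200 [[150, 58, 52], [87, 71, 66], [77, 70, 62], [123, 111, 94]]
202 [[85, 64, 59], [76, 70, 65], [77, 69, 60], [126, 113, 96]]
204 [[77, 70, 66], [76, 70, 65], [77, 68, 59], [128, 115, 97]]
```

Before the arm covered it, the last picture had the link at rows ≤190 and the catch nose fully out behind it from row 192. The link has been pressed at about 19 N for over 0.6 s. Now I relieve, open and retreat.

Request:
play_rows([
  [1,0.04,0.3,0.05,0],
  [1,0.08,0.55,0.1,0],
  [1,0.08,0.65,0.12,0],
  [1,0.08,0.65,0.12,0],
  [0.7,0.08,0.65,0.12,0],
  [0.5,0.08,0.65,0.1,0],
  [0.3,0.08,0.65,0,0],
  [0.3,0.08,0.65,0,0],
])

```text
clock: 21.95
eef_pos: [565.6, -54.8, 56.8]
tool_rot: [-3.139, -0.001, -1.763]
force: [0.5, -0.4, -1.0]
width: 59.8
gripper_force: 0.0
```

Request:
play_rows([
  [0.3,0,0.4,-1.5,0],
  [0.3,0,0.6,-4,0],
  [0.3,0,0.6,-8,0],
  [0.3,0,0.6,-12,0],
  [0.3,3,3,-15,-5],
  [0.3,7,5,-16,-10],
  [0.3,11,7,-16,-15],
  [0.3,15,8,-16,-20],
  [0.3,19,8,-16,-25],
  [0.3,19,8,-16,-25],
])

```text
clock: 22.95
eef_pos: [447.5, -232.3, 218.4]
tool_rot: [-3.14, -0.006, -1.335]
force: [-0.1, -0.3, 0.2]
width: 59.8
gripper_force: 0.0
```

Run:
```python
from h import *
im,d=ctrl.get_image("top"); H=cv2.cvtColor(im,cv2.COLOR_RGB2HSV)
r=((H[...,0]>170)|(H[...,0]<5))&(H[...,1]>120)
print("\n".join("".join("#" if r[v,u] else ("c" if 5<=H[v,u,0]<20 and H[v,u,1]>80 else ".") for u in range(372,476)) for v in range(178,206)))
P=back("top",*np.meshgrid(np.arange(640.),np.arange(400.)),d)
print(P[186:192:2,380:396:3,2].round())
for k in("alu_box","tape_yellow","probe_red"):
    print(k,[(np.round(q["bbox"]).tolist(),round(q["confidence"],2)) for q in ctrl.search_frame("top",k)])
s=ctrl.read_state(); print(s["eef_pos"],s["force"],s["clock"])
```

```text
........................................................................................................
................cccccccccc..............................................................................
................cccccccccccccccccccccccccc..............................................................
................ccccccccccccccccccccccccccc.....c.c...ccccccccccccccccccccc.............................
................cccccccccccccccccccccccccc......c..c.cccccccccccccccccccccccccccccccccccccccccccccc...cc
................ccccccccccccccccccccccccc.........cc..cccccccccccccccccccccccccccccccccccccccccccccccccc
................cccccc...ccccccccccccccc..........c...cccccccccccccccccccccccccccccccccccccccccccccccccc
.......ccccccccccccccc...ccccccccccccccc.............ccccccccccccccccccccccccccccccccccccccccccccc.cccc.
.......ccccccccccccccc..cccccccccccccccc............cccccccccccccccccccccccccccccccccccccccccccc.....cc.
.......ccccccccccccccccccccccccccccccccc...........ccccccccccccccccccccccccccccccccccccccccccccc......c.
.......cccccccccccccccccccccccccccccccccc.........
[... 1474 characters left out ...]
..................................................
........................................................................................................
........................................................................................................
........................................................................................................
[[ 15.  13.  19.  15.  17.  15.]
 [ 15. 886.  16.  16.  14.  17.]
 [ 13.  13.  16.  15.  15.  15.]]
alu_box [([302.0, 214.0, 333.0, 238.0], 0.57)]
tape_yellow [([408.0, 140.0, 440.0, 170.0], 0.85)]
probe_red [([286.0, 258.0, 333.0, 262.0], 0.59)]
[ 450.22030461 -223.88808206  216.7197614 ] [ 0.17968488 -0.23921572 -0.20459691] 23.15
```

The catch's outline matches its rest shape, the link lies flat at 16 mm in the pocket against the stop, and the bystanders are unmoved. I hand it in.

```bash
python3 -c "
from cell import ctrl
print(ctrl.finish_job())"
```

```text
the job is handed in; nothing more can be done
None
```

The link is home on the post, pressed at about 19 N with the catch sprung out behind it, then released and handed in at about 23 s; but during a brief jam at the catch the wrist read about 35 N sideways (48 N including the upward part), so the 30 N limit on the link may have been broken, and the hand-in gave no verdict.

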